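Hang two styling brushes in a bathroom bracket's L-shaped lane

TASK

Hang both round styling brushes, handles up, in the bracket on the vanity: slide each one by its thin neck in past the spring clip, along the slot and round the corner, so that its collar rests on top of the plate and its barrel hangs below. The fat-barrelled brush goes right up to the blind end of the slot, and the slim one hangs beside it, past the corner and out of the entry. Keep the brushes upright and do not shift anything else on the counter.

Things in the scene. Friction and masses are not known exactly. Their poses are not given: they have to be found in the camera images.
- bracket: Fixed steel bracket. Origin on the counter; +x away from its front edge (roughly away from the robot), +y left, z up. Level plate 6 mm thick, top at z 165 mm, spanning x -55..62, y -95..95, with an L-shaped through slot 20 mm wide (see the lane points). Open below except two 14 mm posts at x 51, y -60 and 60, and a 6 mm thick foot strip, x 36..78.
- lane_mouth (a point): centre of the slot's mouth in the plate's front edge, at the level of the plate's top: bracket x -55, y -60 mm. From here the slot runs along the bracket's +x to the corner. Axes as the bracket's
- lane_corner (a point): centre of the slot's corner, at the level of the plate's top: bracket x 0, y -60 mm. From here the slot runs along the bracket's +y, at x 0, to a blind end wall at y 70 mm
- lane_end (a point): where a neck's centre is when it stands against the slot's blind end, at the level of the plate's top: bracket x 0, y 64 mm
- clip (a joint): spring clip: steel finger 24 mm long across the mouth, 3 to 8 mm above the plate's top, pivoting on an upright pin (9 mm tall) at bracket x -50, y -76 mm. 0 rad = shut; grows to 1.5 as a neck pushes it inward (+x) with 1 to 2 N; it springs shut behind the neck. Nothing else stands above the plate
- fat_brush: fat round styling brush, loose, standing upright on its barrel's flat end; origin at the centre of its underside, z up its axis. From below: barrel 52 mm diameter, z 0..90 mm; thin steel neck 11 mm diameter, 90..125; collar disc 34 mm diameter, 125..131; round handle 22 mm diameter, 131..205. About 0.16 kg. Hung, its underside is 40 mm above the counter
- slim_brush: slim round styling brush, like the fat one in every height (barrel 0..90 mm, neck 11 mm diameter 90..125, collar 34 mm diameter 125..131, handle 22 mm diameter 131..205) but its barrel is only 34 mm in diameter. About 0.11 kg.
- fat_brush_collar (a point): point on the fat brush's axis at the underside of its collar, 125 mm above its underside
- slim_brush_collar (a point): point on the slim brush's axis at the underside of its collar, 125 mm above its underside
- canister: frosted glass canister with a wooden lid, loose, leave alone: 84 mm diameter, 140 mm high with its knob; origin at the centre of its underside
- trinket_box: round white ceramic trinket box with domed lid, loose, leave alone: 82 mm diameter, 76 mm high with its knob; origin at the centre of its underside
- hair_clip: red plastic hair clip, loose, leave alone: 87 mm long along its x, 24 mm wide, about 23 mm high; origin at the middle of its underside
- tongue_scraper: steel tongue scraper, a flat narrow U, loose, leave alone: 110 mm long along its x, 34 mm wide, 5 mm thick; origin near the middle of its underside
Not all that is in view belongs to the job. What is shaped like the slim_brush but orange is not meant. Leave any blue look-alike of the fat_brush alone.

How it is judged (in metres and radians):
On the way, in this order (a step that is already met when the one before it is completed fails the run):
1. the fat brush's neck has come in through the mouth and round the corner of the slot, collar above the plate and barrel below (x of fat_brush_collar in the frame of bracket between -0.009 and 0.009 m and y of fat_brush_collar in the frame of bracket between -0.035 and 0.08 m and z of fat_brush_collar in the frame of bracket between 0.158 and 0.194 m), for 0.1 s.
2. the slim brush's neck has followed it in round the corner (x of slim_brush_collar in the frame of bracket between -0.009 and 0.009 m and y of slim_brush_collar in the frame of bracket between -0.038 and 0.035 m and z of slim_brush_collar in the frame of bracket between 0.158 and 0.194 m), for 0.1 s.
At the end, for the whole second after the job is handed in: both brushes hang at rest, collars on the plate (within 5 mm), tilted under 0.12 rad, necks in the cross slot: fat one within 18 mm of the blind end (bracket y over 46 mm), slim one beside it past the corner (y -38 to 35 mm); clip shut (under 0.15 rad) (x of fat_brush_collar in the frame of bracket between -0.009 and 0.009 m and y of fat_brush_collar in the frame of bracket between 0.046 and 0.08 m and z of fat_brush_collar in the frame of bracket between 0.16 and 0.17 m and angle between each of fat_brush, slim_brush's own z axis and vertical below 0.12 rad and linear speed of each of fat_brush, slim_brush below 0.02 m/s and x of slim_brush_collar in the frame of bracket between -0.009 and 0.009 m and y of slim_brush_collar in the frame of bracket between -0.038 and 0.035 m and z of slim_brush_collar in the frame of bracket between 0.16 and 0.17 m and value of joint clip below 0.15 rad); the robot touches nothing.
It fails at once if the canister is shifted by more than 20 mm (distance of canister from where it was at the start of the episode above 0.02 m).
It fails at once if the trinket box is shifted by more than 20 mm (distance of trinket_box from where it was at the start of the episode above 0.02 m).
It fails at once if the hair clip is shifted by more than 20 mm (distance of hair_clip from where it was at the start of the episode above 0.02 m).
It fails at once if the tongue scraper is shifted by more than 20 mm (distance of tongue_scraper from where it was at the start of the episode above 0.02 m).
It fails at once if a brush tips by more than 0.5 rad (angle between any of fat_brush, slim_brush's own z axis and vertical above 0.5 rad).
It also fails if it takes over 66 s, if anything falls off the work surface, if the arm or the gripper's body presses on something with over 40 N, if the wrist force passes 120 N, or if a joint passes its speed limit or range.

ROBOT

A 6-joint arm with a two-finger parallel gripper is mounted at the origin on the work surface. World frame = base frame: x ahead of the robot, y to its left, z up, the work surface at z = 0. Lengths are in mm, angles in rad, forces in N, time in s.
With the tool pointing down it reaches from about 350 to 775 mm from the base axis. Payload 7.3 kg.
Tool frame: the origin (TCP) lies at the very end of the fingers, on their centre line; the grasp point (between the pads) lies 19 mm behind it; z points along the fingers, x is the direction in which the jaws open and shut, and the axes are right-handed (so a half turn about z gives the same grasp; the last joint's range is limited). The gripper opens to 92 mm and grips with 3 to 60 N. Pads are 19 mm wide; open, the fingers measure 130 mm over their backs; the gripper's body (75 mm by 190 mm) begins 47 mm behind the grasp point.
Start: joints at [-1.35, 0.342, 1.524, -0, 1.275, -0.146], TCP at [188.304, -490.088, 226.741] pointing down, gripper open.
Joint ranges: [-2.53, 2.53], [-0.77, 2.02], [0.04, 2.7], [-1, 4.14], [0.28, 2.66], [-3.11, 3.11]. Speed limits (rad/s): [2.57, 2.57, 3.14, 3.14, 3.14, 3.14].

INTERFACE

Orientations are given as a 3x3 rotation matrix whose columns are the frame's x, y, z axes.
In Python, from workcell import sensors, read_camera, order gives the robot as it stands.
- The arm moves only by the shell command python3 -m inch 'ROWS' [OPENING] [FORCE]. ROWS is JSON, a list of rows, each a list of 6 numbers: the shift along the tool's x, y, z in m, then the turn, a rotation vector about the tool's x, y, z in degrees. In form: [[dx, dy, dz, wx, wy, wz], ...]. A call has 1 to 20 rows; each row shifts and turns the commanded pose from where the row before left it, along the tool's axes as they then stand; what a row does not reach is not made up. A row lasts 1/8 s, in which the tool goes at most 62.5 mm and 10.7 degrees, less where a joint would pass 70% of its speed; a pose out of reach is approached as far as the arm can. A call is refused whole if a number of a shift passes 0.0625 or a number of a turn 10.7, either way. A call with a gripper value outside its range is refused whole. OPENING is the opening, from 0 (shut) to 1 (fully open), set as the call begins (- or left out, the last holds). The fingers move at their own pace and stop on an object; FORCE is the grip in N (left out, the last holds). Time passes only in rows, so rows that do not move let the fingers close. It gives the time, the measured TCP pose, the force and the opening at its end, in the units of the state.
- sensors.observe(): the state, without advancing time (a new reading comes with each control period).
- read_camera(name): name is "scene" or "top"; returns a dict with "image" (384x512x3 uint8, red, green, blue), "fx", "fy", "cx", "cy" (pixels), "k1" (the pictures are not rectified: a ray, as slopes to the right and down, at radius r is drawn at 1 + k1 r^2 times it, then the intrinsics apply), "view" (4x4, takes a point from world to camera coordinates). Camera axes: x right, y down, z forward; pixel columns grow to the right and rows downward; lengths in mm; the calibration is good to about 2 mm. A picture is of the moment at which its call begins. There is no depth.
- order.job_done(): hands the job in, once; it reports no verdict.
The state is a dict: "t": time; "joint_pos": joint angles; "dq": joint speeds; "joint_torque": joint torques, N m; "tool_pos": TCP position; "ee_rot": TCP orientation; "ft_force": force on the tool from outside, world axes, zero at the start; "moment": the same for the moment, N m; "grip_width": finger opening in mm.
Only numpy, scipy, OpenCV 4.12 (cv2) and the standard library are available. Lean on these libraries where they do the work, as an engineer would, in place of code of your own. Each camera call takes 0.05 s, during which the arm holds its last target. There are 200 camera calls.

## Working session

There is one attempt and no reset: what is moved stays moved. The work goes in short steps, Python scripts to look and compute and a shell command to move; the robot and the scene stay as the last step left them, time stands still between calls to the robot, and variables do not carry over. Pictures are saved under pics/ and viewed, about 8 in all and at most 12, crops included, and the job is handed in when it is done.

```bash
mkdir -p pics; cat > h.py <<'E'
import numpy as np,cv2
from workcell import sensors,read_camera,order
def pix(c,p):
    q=c["view"]@np.append(p,1.);x,y=q[0]/q[2],q[1]/q[2];k=1+c["k1"]*(x*x+y*y)
    return np.array([c["fx"]*x*k+c["cx"],c["fy"]*y*k+c["cy"]])
def ray(c,u,v):
    d=np.array([(u-c["cx"])/c["fx"],(v-c["cy"])/c["fy"]]);s=d.copy()
    for _ in range(20): s=d/(1+c["k1"]*(s@s))
    V=np.array(c["view"]);R=V[:3,:3];return -R.T@V[:3,3],R.T@np.append(s,1)
def onz(c,u,v,z):
    o,d=ray(c,u,v);return o+d*(z-o[2])/d[2]
E
python3 - <<'E'
from h import *
for n in("scene","top"):
    c=read_camera(n);cv2.imwrite(f"pics/{n}0.png",cv2.resize(c["image"][:,:,::-1],(800,600),interpolation=cv2.INTER_CUBIC))
    np.save(f"{n}0.npy",c,allow_pickle=True)
    print(n,c["fx"],c["cx"],c["cy"],c["k1"],ray(c,256,192))
s=sensors.observe();print(s["t"],s["ee_rot"],s["tool_pos"],s["grip_width"])
E
```

```text
scene 379.33334861905155 252.43551282898704 190.07953009290267 -0.1265766142594487 (array([831.3064582 , 487.79725061, 724.63738918]), array([-0.39946718, -0.55956705, -0.72624006]))
top 440.87699558979097 254.60509379441407 188.61016121182462 -0.12038689606316964 (array([ 412.32683327,    5.74006539, 1037.99867407]), array([ 0.11557931, -0.01990693, -0.99313356]))
0.1 [[ 3.58633333e-01 -9.33478471e-01 -2.77238979e-04]
 [-9.33477518e-01 -3.58633369e-01  1.35285787e-03]
 [-1.36229084e-03 -2.26383572e-04 -9.99999046e-01]] [ 188.23657956 -489.69859217  226.12816959] 92.1978929664749
```

View pics/scene0.png

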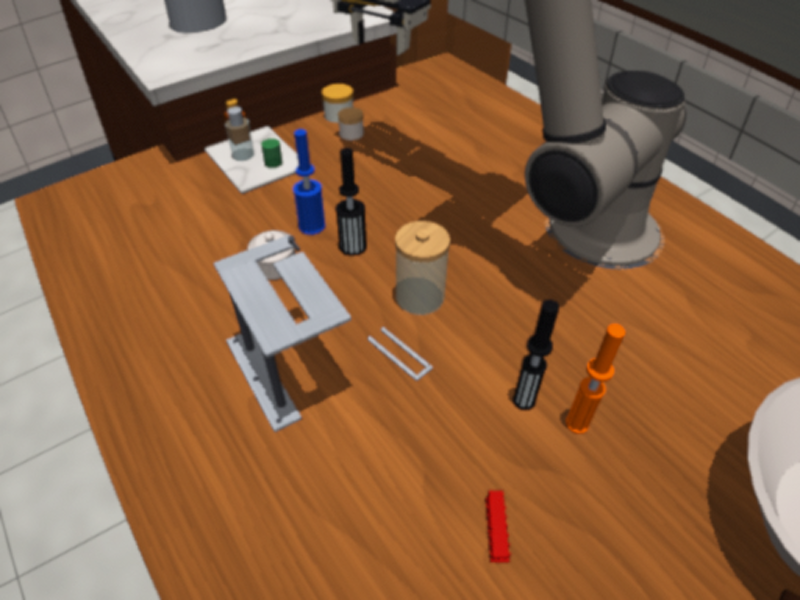

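View pics/top0.png

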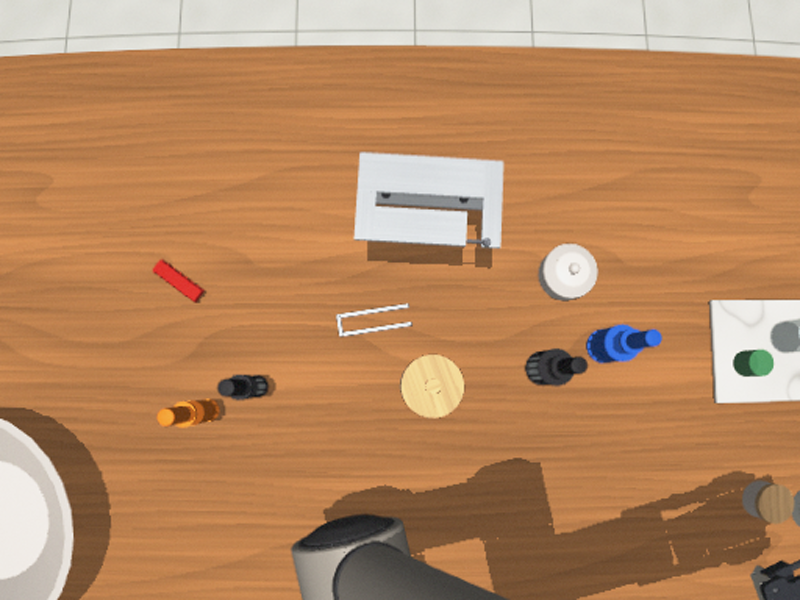

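Candidates, in 800-px pictures:
- **Fat shape:** black at top (555,367) / scene (350,200), and blue at top (625,343) / scene (308,190). The black one is meant, since blue is excluded.
- **Slim shape:** black at top (243,386) / scene (535,355), and orange at top (190,412) / scene (597,380). The black one is meant, since orange is excluded.

I'll confirm both in one enlarged crop.

```bash
python3 - <<'E'
from h import *
T=np.load("top0.npy",allow_pickle=True).item();S=np.load("scene0.npy",allow_pickle=True).item()
def crop(c,x,y,w,h,W,H): return cv2.resize(c["image"][y:y+h,x:x+w,::-1],(W,H),interpolation=cv2.INTER_CUBIC)
# tiles: top fat, top slim, top bracket / scene fat, scene slim
a=crop(T,330,215,50,37,400,296);b=crop(T,130,230,50,37,400,296)
d=crop(S,195,90,50,75,200,300);e=crop(S,320,185,50,75,200,300);f=crop(T,222,90,104,78,400,300)
cv2.imwrite("pics/crops.png",np.vstack([np.hstack([a,b]),np.hstack([d,e,f])]))
# plate corners from bright low-sat mask
hsv=cv2.cvtColor(T["image"],cv2.COLOR_RGB2HSV);m=((hsv[...,1]<50)&(hsv[...,2]>120)).astype(np.uint8);m[:, :220]=0;m[:,335:]=0;m[:90]=0;m[165:]=0
m=cv2.morphologyEx(m,cv2.MORPH_OPEN,np.ones((3,3)))
n,l,st,_=cv2.connectedComponentsWithStats(m);i=1+st[1:,4].argmax();cs,_=cv2.findContours((l==i).astype(np.uint8),0,1)
h=cv2.convexHull(cs[0])[:,0].astype(float)
P=np.array([onz(T,u,v,165)[:2] for u,v in h])
r=cv2.minAreaRect(P.astype(np.float32));print("rect",r);print(cv2.boxPoints(r))
for q in cv2.boxPoints(r): print(pix(T,[*q,165])*1.5625)
# dark masks
for n,c,(x,y,w,h_) in(("Tfat",T,(330,215,50,37)),("Tslim",T,(130,230,44,30)),("Sfat",S,(205,90,40,75)),("Sslim",S,(320,185,38,80))):
    I=c["image"][y:y+h_,x:x+w].astype(int);mm=(I.max(2)<55);ys,xs=np.nonzero(mm);print(n,mm.sum(),xs.min()+x,xs.max()+x,ys.min()+y,ys.max()+y)
# reading of handle tops by two views (px of 800 pictures)
for n,t,s in(("fat",(579,366),(347,152)),("slim",(227,387),(549,304))):
    print(n,onz(T,t[0]/1.5625,t[1]/1.5625,205),onz(S,s[0]/1.5625,s[1]/1.5625,205))
E
```

```text
rect ((646.2019653320312, -50.60459899902344), (190.11581420898438, 118.53300476074219), 86.33356475830078)
[[ 580.978    -141.67798 ]
 [ 699.26843  -149.2579  ]
 [ 711.4259     40.46878 ]
 [ 593.1355     48.048706]]
[499.87381181 248.03519254]
[502.86927818 160.2000206 ]
[359.21893128 151.28648386]
[353.19391963 239.2669754 ]
Tfat 261 337 374 225 245
Tslim 216 144 170 240 254
Sfat 515 215 233 95 162
Sslim 647 328 357 192 261
fat [ 426.97174295 -228.80838171  205.        ] [ 426.45692542 -227.79469011  205.        ]
slim [404.73445785 198.41269485 205.        ] [401.82000408 196.33206631 205.        ]
```

View pics/crops.png

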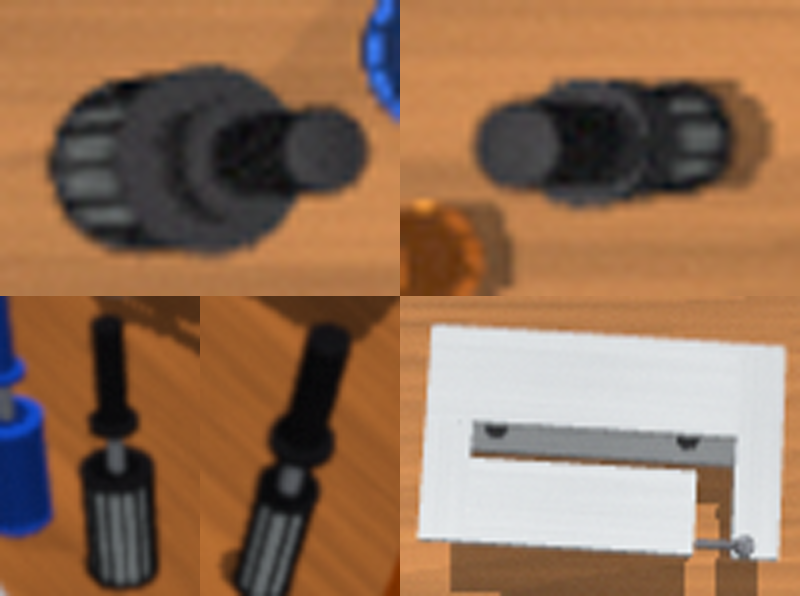

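The crop confirms both: the black fat brush's handle top is at crop (325,149), and the black slim one's at (517,145). The blue and orange ones are separate neighbours. In the bracket view the slot opens lower right, with the clip pin at (742,546).

Estimates: fat (427,-228.5), slim (404,198), bracket origin (642.7,-50.4) with yaw -3.67°. Moving now.

```bash
cat >> h.py <<'E'
YAW=-0.064;O=np.array([642.7,-50.4])
BX=np.array([np.cos(YAW),np.sin(YAW)]);BY=np.array([-BX[1],BX[0]])
def B(x,y): return O+x*BX+y*BY
def go(x,y,z):
    s=sensors.observe();R=np.array(s["ee_rot"]);p=np.array(s["tool_pos"]);d=np.array([x,y,z])-p
    from scipy.spatial.transform import Rotation as Ro
    bx=np.append(BX,0);T=np.array([bx,np.cross([0,0,-1],bx),[0,0,-1]]).T
    print("t",round(s["t"],2),"pos",p.round(1),"tool d mm",(R.T@d).round(1),"rotvec deg",Ro.from_matrix(R.T@T).as_rotvec(degrees=True).round(2),"F",np.round(s["ft_force"],1),"w",round(s["grip_width"],1),"br",((p[:2]-O)@np.array([BX,BY]).T).round(1))
E
python3 -m inch '[[-0.0132,-0.0264,-0.001,0,0,0],[-0.0132,-0.0264,-0.001,0,0,0],[-0.0132,-0.0264,-0.001,0,0,0],[-0.0132,-0.0264,-0.001,0,0,0],[-0.0132,-0.0264,-0.001,0,0,0],[-0.0132,-0.0264,-0.001,0,0,0],[-0.0132,-0.0264,-0.001,0,0,0],[-0.0132,-0.0264,-0.001,0,0,0],[-0.0132,-0.0264,-0.001,0,0,0],[-0.0132,-0.0264,-0.001,0,0,0],[-0.0132,-0.0264,-0.001,0,0,0],[-0.0132,-0.0264,-0.001,0,0,0],[0,0,0,0,0,-9.3],[0,0,0,0,0,-9.3],[0,0,0,0,0,-9.3],[0,0,0,0,0,-9.3],[0,0,0,0,0,-9.3],[0,0,0,0,0,-9.3],[0,0,0,0,0,-9.3],[0,0,0,0,0,0]]' 1 30; python3 -c "
from h import *
go(427,-228.5,147)"
```

```text
t: 2.6
tool_pos: [427.0, -228.5, 238.4]
ee_rot: [[0.998, -0.069, -0.001], [-0.069, -0.998, 0.0], [-0.001, -0.0, -1.0]]
ft_force: [-0.7, 0.3, 0.2]
grip_width: 91.8
t 2.6 pos [ 427.  -228.5  238.4] tool d mm [ 0.   0.1 91.4] rotvec deg [-0.02  0.04 -0.3 ] F [-0.7  0.3  0.2] w 91.8 br [-203.8 -191.5]
```

```bash
python3 -m inch '[[0,0,0.018,0,0,-0.3],[0,0,0.018,0,0,0],[0,0,0.018,0,0,0],[0,0,0.018,0,0,0],[0,0,0.018,0,0,0],[0,0,0.0014,0,0,0]]' 1 30; python3 -m inch '[[0,0,0,0,0,0],[0,0,0,0,0,0],[0,0,0,0,0,0],[0,0,0,0,0,0],[0,0,0,0,0,0]]' 0 35; python3 -m inch '[[0,0,0,0,0,0],[0,0,0,0,0,0]]'; python3 -c "
from h import *
go(427,-228.5,147+95)"
```

```text
t: 3.35
tool_pos: [426.5, -228.1, 146.2]
ee_rot: [[0.998, -0.065, -0.002], [-0.065, -0.998, 0.002], [-0.002, -0.002, -1.0]]
ft_force: [-0.1, 0.3, 0.5]
grip_width: 91.6
t: 3.98
tool_pos: [427.3, -228.6, 147.4]
ee_rot: [[0.998, -0.063, 0.0], [-0.063, -0.998, -0.0], [0.0, 0.0, -1.0]]
ft_force: [-1.1, 0.5, -0.6]
grip_width: 46.3
t: 4.22
tool_pos: [427.2, -228.6, 147.3]
ee_rot: [[0.998, -0.063, -0.0], [-0.063, -0.998, -0.0], [0.0, 0.0, -1.0]]
ft_force: [0.5, -0.5, 0.4]
grip_width: 26.6
t 4.22 pos [ 427.2 -228.6  147.3] tool d mm [ -0.2  -0.1 -94.7] rotvec deg [ 0.01 -0.    0.08] F [ 0.5 -0.5  0.4] w 26.6 br [-203.6 -191.7]
```

```bash
python3 -m inch '[[0,0,0,0,0,0],[0,0,0,0,0,0],[0,0,0,0,0,0],[0,0,0,0,0,0],[0,0,-0.014,0,0,0],[0,0,-0.014,0,0,0],[0,0,-0.014,0,0,0],[0,0,-0.014,0,0,0],[0.0117,-0.0165,0,0,0,0],[0.0117,-0.0165,0,0,0,0],[0.0117,-0.0165,0,0,0,0],[0.0117,-0.0165,0,0,0,0],[0.0117,-0.0165,0,0,0,0],[0.0117,-0.0165,0,0,0,0],[0.0117,-0.0165,0,0,0,0],[0.0117,-0.0165,0,0,0,0],[0,0,0,0,0,0]]'; python3 - <<'E'
from h import *
go(*B(-110,-60),203)
P=[]
for n in("scene","top"):
    c=read_camera(n);np.save(f"{n}1.npy",c,allow_pickle=True)
    p=sensors.observe()["tool_pos"]
    u=pix(c,[p[0],p[1],120]).astype(int);w=(70,52) if n=="top" else (70,105)
    x,y=max(u[0]-35,0),max(u[1]-(26 if n=="top" else 60),0)
    im=c["image"][y:y+w[1],x:x+w[0],::-1];P.append(cv2.resize(im,None,fx=5.5,fy=5.5,interpolation=cv2.INTER_CUBIC));print(n,x,y,im.shape)
    for q in(("end",*B(0,64),165),("corner",*B(0,-60),165),("mouth",*B(-55,-60),165)):print(q[0],pix(c,np.array(q[1:],float)))
H=max(i.shape[0] for i in P);cv2.imwrite("pics/hold.png",np.hstack([cv2.copyMakeBorder(i,0,H-i.shape[0],0,0,0) for i in P]))
E
```

```text
t: 6.35
tool_pos: [529.7, -101.6, 203.3]
ee_rot: [[0.998, -0.061, 0.0], [-0.061, -0.998, -0.0], [0.0, 0.0, -1.0]]
ft_force: [-0.3, 0.4, -0.6]
grip_width: 21.9
t 6.35 pos [ 529.7 -101.6  203.3] tool d mm [-0.5  1.7  0.3] rotvec deg [ 0.   -0.01  0.19] F [-0.3  0.4 -0.6] w 21.9 br [-109.5  -58.3]
scene 179 106 (105, 70, 3)
end [192.38877302 205.04249709]
corner [168.4031903  168.49518113]
mouth [191.31616173 159.6339389 ]
top 263 161 (52, 70, 3)
end [243.10645312 127.20201356]
corner [303.8176226  130.89320817]
mouth [302.72723808 157.31804108]
```

View pics/hold.png

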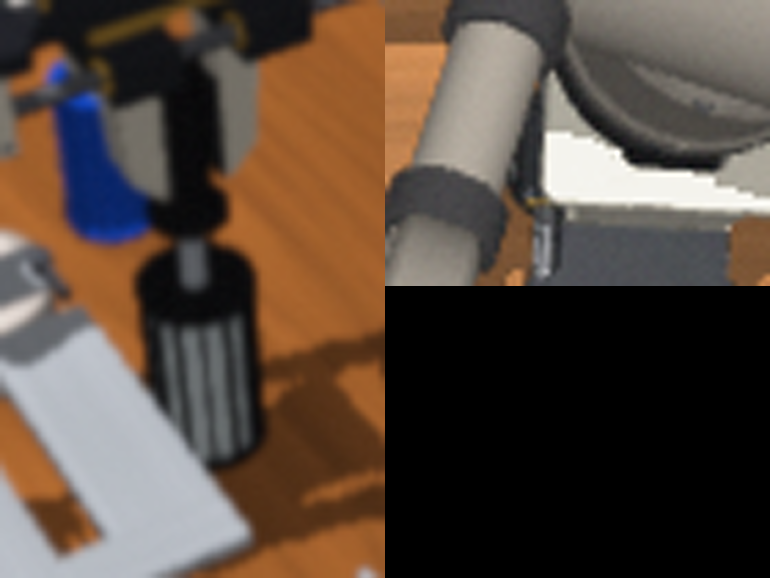

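```bash
python3 - <<'E'
from h import *
S=np.load("scene1.npy",allow_pickle=True).item()
for n,u,v in(("end x+10",57,556),("end x-10",104,536),("corner -55,95",252,530)):
    p=onz(S,u/5.5+179-.4,v/5.5+106-.4,165)[:2];print(n,((p-O)@np.array([BX,BY]).T).round(1))
print(pix(S,[529.7,-101.6,165]), "seen neck",193/5.5+179-.4,262/5.5+106-.4)
for z,n in((55.9,"bot"),(145.9,"barrel top")): print(n,(pix(S,[529.7,-101.6,z])-[178.6,105.6])*5.5)
E
```

```text
end x+10 [ 7.6 64.4]
end x-10 [-11.   64.5]
corner -55,95 [-58.1  89.7]
[213.47157558 151.66001372] seen neck 213.6909090909091 153.23636363636362
bot [210.16156966 438.55299482]
barrel top [195.21219793 288.10596567]
```

```bash
python3 -m inch '[[0.01,0,0,0,0,0.2],[0.01,0,0,0,0,0],[0.01,0,0,0,0,0],[0,0,0,0,0,0]]'; python3 - <<'E'
from h import *
go(*B(-80,-60),203)
c=read_camera("scene");np.save("scene2.npy",c,allow_pickle=True)
x,y=150,130;im=c["image"][y:y+85,x:x+110,::-1];im=cv2.resize(im,None,fx=7,fy=7,interpolation=cv2.INTER_CUBIC)
p=sensors.observe()["tool_pos"]
def dot(q,col): 
    u=(pix(c,q)-[x-.5,y-.5])*7;cv2.circle(im,tuple(int(i) for i in u),3,col,-1)
for a,b in((-55,95),(62,95),(-55,-50),(-55,-70),(-10,70),(10,70),(-10,-50),(-55,-95),(62,-95)):dot([*B(a,b),165],(0,0,255))
for z in(145.9,180.9): dot([*p[:2],z],(0,255,0))
cv2.imwrite("pics/near.png",im)
E
```

```text
t: 6.95
tool_pos: [559.5, -104.9, 203.0]
ee_rot: [[0.998, -0.066, -0.0], [-0.066, -0.998, -0.0], [-0.0, 0.0, -1.0]]
ft_force: [-0.1, -0.1, -1.4]
grip_width: 21.3
t 6.95 pos [ 559.5 -104.9  203. ] tool d mm [-0.5  0.3 -0. ] rotvec deg [ 0.    0.   -0.12] F [-0.1 -0.1 -1.4] w 21.3 br [-79.5 -59.7]
```

View pics/near.png

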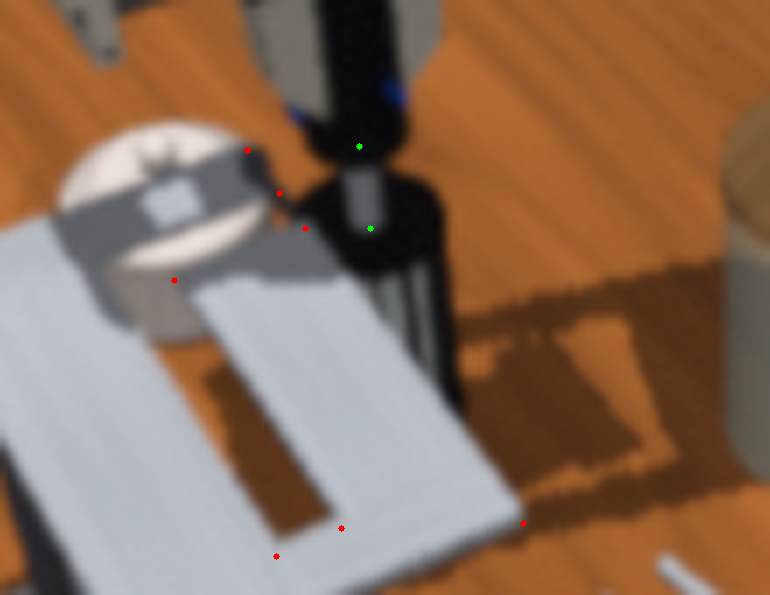

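The overlay shows brush and bracket both displaced the same way, about 1.5 px up, so the scene camera has a bias. The top-view bracket estimate is consistent relative to the arm. Sliding in past the clip.

```bash
python3 -m inch '[[0.008,0.001,0,0,0,-0.1],[0.008,0,0,0,0,0],[0.008,0,0,0,0,0],[0.008,0,0,0,0,0],[0,0,0,0,0,0]]'; python3 -m inch '[[0.008,0,0,0,0,0],[0.008,0,0,0,0,0],[0.008,0,0,0,0,0],[0,0,0,0,0,0]]'; python3 -c "
from h import *
go(*B(0,-60),203)"
```

```text
t: 7.62
tool_pos: [591.2, -107.5, 203.0]
ee_rot: [[0.998, -0.064, -0.0], [-0.064, -0.998, 0.0], [-0.0, -0.0, -1.0]]
ft_force: [-0.7, 0.7, -1.1]
grip_width: 21.7
t: 8.12
tool_pos: [615.5, -109.5, 203.2]
ee_rot: [[0.998, -0.064, 0.001], [-0.064, -0.998, -0.001], [0.001, 0.001, -1.0]]
ft_force: [-0.8, 0.1, -1.7]
grip_width: 21.3
t 8.12 pos [ 615.5 -109.5  203.2] tool d mm [23.3 -0.8  0.3] rotvec deg [ 0.03 -0.06 -0.01] F [-0.8  0.1 -1.7] w 21.3 br [-23.3 -60.8]
```

```bash
python3 -m inch '[[0.008,0,0,0,0,0],[0.008,0,0,0,0,0],[0.0077,-0.0005,0,0,0,0],[0,0,0,0,0,0]]'; python3 -m inch '[[0,-0.008,0,0,0,0],[0,-0.008,0,0,0,0],[0,-0.008,0,0,0,0],[0,-0.008,0,0,0,0],[0,0,0,0,0,0]]';  python3 -m inch '[[0,-0.01,0,0,0,0],[0,-0.01,0,0,0,0],[0,-0.01,0,0,0,0],[0,-0.01,0,0,0,0],[0,0,0,0,0,0]]'; python3 -c "
from h import *
go(*B(0,60),203)"
```

```text
t: 8.62
tool_pos: [638.8, -110.3, 203.0]
ee_rot: [[0.998, -0.064, 0.0], [-0.064, -0.998, -0.0], [0.0, 0.0, -1.0]]
ft_force: [-0.7, -0.6, -2.1]
grip_width: 21.6
t: 9.25
tool_pos: [640.4, -77.5, 203.4]
ee_rot: [[0.998, -0.063, 0.0], [-0.063, -0.998, -0.0], [0.0, 0.0, -1.0]]
ft_force: [-1.1, -0.1, -1.3]
grip_width: 21.3
t: 9.88
tool_pos: [643.0, -37.4, 203.3]
ee_rot: [[0.998, -0.063, 0.0], [-0.063, -0.998, 0.0], [0.0, -0.0, -1.0]]
ft_force: [-0.3, -0.2, -1.2]
grip_width: 21.6
t 9.88 pos [643.  -37.4 203.3] tool d mm [  0.6 -47.    0.3] rotvec deg [-0.   -0.    0.06] F [-0.3 -0.2 -1.2] w 21.6 br [-0.5 13. ]
```

```bash
python3 -m inch '[[0.0005,-0.01,0,0,0,0],[0,-0.01,0,0,0,0],[0,-0.01,0,0,0,0],[0,-0.01,0,0,0,0],[0,-0.005,0,0,0,0],[0,0,0,0,0,0]]';  python3 -m inch '[[0,0,0.005,0,0,0],[0,0,0.005,0,0,0],[0,0,0.005,0,0,0],[0,0,0,0,0,0]]'; python3 -c "
from h import *
go(*B(0,58),187.5)"
```

```text
t: 10.62
tool_pos: [646.4, 6.9, 203.3]
ee_rot: [[0.998, -0.064, 0.0], [-0.064, -0.998, -0.0], [0.0, 0.0, -1.0]]
ft_force: [0.2, -0.5, -1.6]
grip_width: 21.5
t: 11.12
tool_pos: [646.2, 6.3, 187.9]
ee_rot: [[0.998, -0.064, -0.001], [-0.064, -0.998, -0.0], [-0.001, 0.0, -1.0]]
ft_force: [0.7, -0.2, -1.2]
grip_width: 21.8
t 11.12 pos [646.2   6.3 187.9] tool d mm [ 0.2 -1.2  0.4] rotvec deg [ 0.    0.04 -0.03] F [ 0.7 -0.2 -1.2] w 21.8 br [-0.2 56.8]
```

```bash
python3 -m inch '[[0,0,0.0005,0,0,0],[0,0,0,0,0,0],[0,0,0,0,0,0],[0,0,0,0,0,0],[0,0,0,0,0,0],[0,0,0,0,0,0]]' 0.7; python3 -m inch '[[0,0,-0.012,0,0,0],[0,0,-0.015,0,0,0],[0,0,-0.02,0,0,0],[0,0,-0.025,0,0,0],[0,0,0,0,0,0]]' 1; python3 -c "
from h import *
go(403.5,197.3,245)"
```

```text
t: 11.88
tool_pos: [646.4, 6.4, 187.8]
ee_rot: [[0.998, -0.064, 0.0], [-0.064, -0.998, -0.0], [0.0, 0.0, -1.0]]
ft_force: [-0.1, 0.1, -0.0]
grip_width: 64.4
t: 12.5
tool_pos: [647.5, 6.4, 263.1]
ee_rot: [[0.998, -0.064, 0.006], [-0.064, -0.998, -0.001], [0.006, 0.0, -1.0]]
ft_force: [0.5, 0.1, -0.2]
grip_width: 91.5
t 12.5 pos [647.5   6.4 263.1] tool d mm [-255.9 -174.9   16.5] rotvec deg [ 0.02 -0.35 -0.01] F [ 0.5  0.1 -0.2] w 91.5 br [ 1.2 56.9]
```

```bash
python3 -m inch '[[-0.0183,-0.0125,0,0,0,0],[-0.0183,-0.0125,0,0,0,0],[-0.0183,-0.0125,0,0,0,0],[-0.0183,-0.0125,0,0,0,0],[-0.0183,-0.0125,0,0,0,0],[-0.0183,-0.0125,0,0,0,0],[-0.0183,-0.0125,0,0,0,0],[-0.0183,-0.0125,0,0,0,0],[-0.0183,-0.0125,0,0,0,0],[-0.0183,-0.0125,0,0,0,0],[-0.0183,-0.0125,0,0,0,0],[-0.0183,-0.0125,0,0,0,0],[-0.0183,-0.0125,0,0,0,0],[-0.0183,-0.0125,0,0,0,0],[0,0,0,0,0,0]]'; python3 - <<'E'
from h import *
go(403.5,197.3,147)
a=read_camera("scene");b=read_camera("top")
np.save("top3.npy",b,allow_pickle=True)
A=cv2.resize(a["image"][100:260,120:370,::-1],None,fx=2.6,fy=2.6,interpolation=cv2.INTER_CUBIC)
Bm=cv2.resize(b["image"][85:175,215:335,::-1],None,fx=1.6,fy=1.6,interpolation=cv2.INTER_CUBIC)
A[:Bm.shape[0],A.shape[1]-Bm.shape[1]:]=Bm
cv2.imwrite("pics/mid.png",A)
print(pix(b,[*B(0,57),245]))
E
```

```text
t: 14.38
tool_pos: [400.6, 198.5, 260.0]
ee_rot: [[0.998, -0.062, 0.0], [-0.062, -0.998, 0.0], [0.0, -0.0, -1.0]]
ft_force: [0.4, 0.8, 0.1]
grip_width: 91.5
t 14.38 pos [400.6 198.5 260. ] tool d mm [  2.9   1.  113. ] rotvec deg [-0.   -0.02  0.1 ] F [0.4 0.8 0.1] w 91.5 br [-257.5  232.9]
[246.45427023 116.19462068]
```

View pics/mid.png

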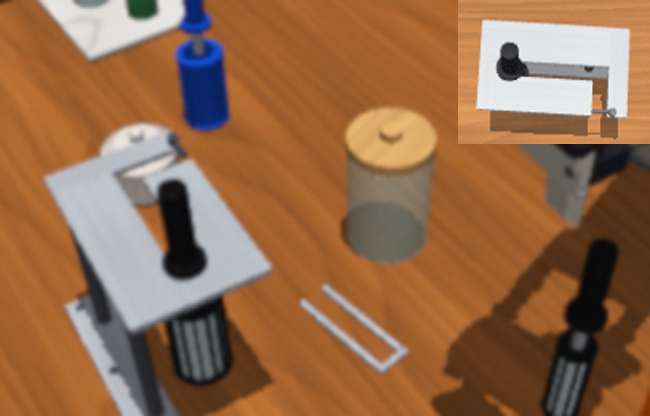

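The fat brush hangs upright at the blind end, with its handle top in the inset at (509,50) as predicted. The clip finger at (612,113) is shut. Grasping the slim brush now.

```bash
python3 -m inch '[[0.003,0.0003,0.02,0,0,0],[0,0,0.02,0,0,0],[0,0,0.02,0,0,0],[0,0,0.02,0,0,0],[0,0,0.02,0,0,0],[0,0,0.013,0,0,0],[0,0,0,0,0,0]]' 1; python3 -m inch '[[0,0,0,0,0,0],[0,0,0,0,0,0],[0,0,0,0,0,0],[0,0,0,0,0,0],[0,0,0,0,0,0],[0,0,0,0,0,0],[0,0,0,0,0,0],[0,0,0,0,0,0],[0,0,0,0,0,0],[0,0,0,0,0,0]]' 0 35; python3 -c "
from h import *
go(404,198,240)"
```

```text
t: 15.35
tool_pos: [404.8, 196.7, 146.1]
ee_rot: [[0.998, -0.065, -0.002], [-0.065, -0.998, -0.001], [-0.002, 0.001, -1.0]]
ft_force: [0.2, -0.2, 0.1]
grip_width: 91.6
t: 16.6
tool_pos: [404.8, 197.0, 146.7]
ee_rot: [[0.998, -0.064, -0.0], [-0.064, -0.998, -0.0], [-0.0, 0.0, -1.0]]
ft_force: [-0.5, 0.4, -1.0]
grip_width: 21.2
t 16.6 pos [404.8 197.  146.7] tool d mm [ -0.9  -0.9 -93.3] rotvec deg [ 0.01  0.01 -0.02] F [-0.5  0.4 -1. ] w 21.2 br [-253.2  231.7]
```

```bash
python3 -m inch '[[0,0,-0.014,0,0,0],[0,0,-0.014,0,0,0],[0,0,-0.014,0,0,0],[0,0,-0.014,0,0,0],[0.0102,0.0208,0,0,0,0],[0.0102,0.0208,0,0,0,0],[0.0102,0.0208,0,0,0,0],[0.0102,0.0208,0,0,0,0],[0.0102,0.0208,0,0,0,0],[0.0102,0.0208,0,0,0,0],[0.0102,0.0208,0,0,0,0],[0.0102,0.0208,0,0,0,0],[0.0102,0.0208,0,0,0,0],[0.0102,0.0208,0,0,0,0],[0.0102,0.0208,0,0,0,0],[0.0102,0.0208,0,0,0,0],[0.0102,0.0208,0,0,0,0],[0.0102,0.0208,0,0,0,0],[0,0,0,0,0,0]]'; python3 - <<'E'
from h import *
go(*B(-80,-60),202.8)
c=read_camera("scene")
x,y=150,110;im=cv2.resize(c["image"][y:y+85,x:x+110,::-1],None,fx=6,fy=6,interpolation=cv2.INTER_CUBIC)
p=sensors.observe()["tool_pos"]
for q in([*p[:2],146],[*p[:2],181],[*B(-55,95),165]):cv2.circle(im,tuple(int(i) for i in (pix(c,q)-[x-.5,y-.5])*6),3,(0,255,0),-1)
cv2.imwrite("pics/near2.png",im)
E
```

```text
t: 18.98
tool_pos: [529.3, -104.5, 202.5]
ee_rot: [[0.998, -0.066, -0.0], [-0.066, -0.998, -0.0], [-0.0, 0.0, -1.0]]
ft_force: [-0.5, 0.4, -0.6]
grip_width: 21.5
t 18.98 pos [ 529.3 -104.5  202.5] tool d mm [29.8 -1.3 -0.3] rotvec deg [ 0.01  0.   -0.13] F [-0.5  0.4 -0.6] w 21.5 br [-109.8  -61.2]
```

View pics/near2.png

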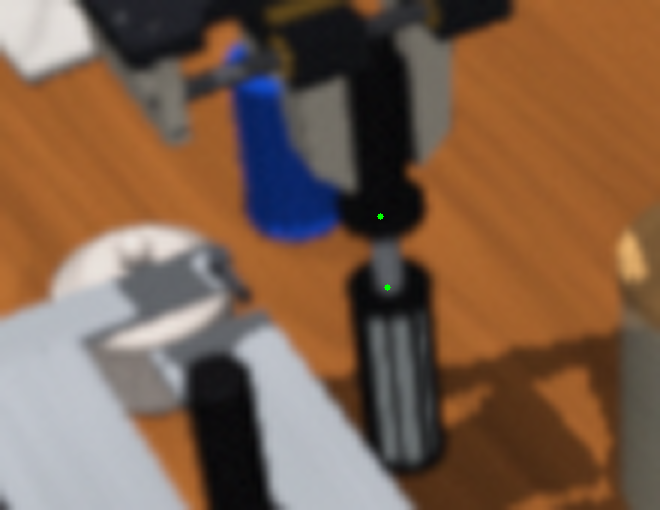

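Slim brush is held upright and on the tool axis: neck at (388,262), predicted axis x 387. Sliding in.

```bash
python3 -m inch '[[0.01,-0.0012,-0.0005,0,0,-0.1],[0.01,0,0,0,0,0],[0.01,0,0,0,0,0],[0.008,0,0,0,0,0],[0.008,0,0,0,0,0],[0.008,0,0,0,0,0],[0.008,0,0,0,0,0],[0,0,0,0,0,0]]'; python3 -m inch '[[0.008,0,0,0,0,0],[0.008,0,0,0,0,0],[0.008,0,0,0,0,0],[0.008,0,0,0,0,0],[0.008,0,0,0,0,0],[0.008,0,0,0,0,0],[0,0,0,0,0,0]]'; python3 -c "
from h import *
go(*B(0,-60),202.8)"
```

```text
t: 20.02
tool_pos: [591.4, -106.1, 203.1]
ee_rot: [[0.998, -0.063, 0.001], [-0.063, -0.998, -0.001], [0.001, 0.001, -1.0]]
ft_force: [0.6, -3.9, -2.5]
grip_width: 21.3
t: 20.9
tool_pos: [639.3, -107.9, 203.2]
ee_rot: [[0.998, -0.062, 0.001], [-0.062, -0.998, 0.001], [0.001, -0.001, -1.0]]
ft_force: [0.2, -0.3, -0.9]
grip_width: 21.7
t 20.9 pos [ 639.3 -107.9  203.2] tool d mm [-0.3  2.4  0.4] rotvec deg [-0.04 -0.05  0.11] F [ 0.2 -0.3 -0.9] w 21.7 br [  0.3 -57.6]
```

```bash
python3 -m inch '[[0,-0.008,0,0,0,0],[0,-0.008,0,0,0,0],[0,-0.008,0,0,0,0],[0,-0.008,0,0,0,0],[0,-0.008,0,0,0,0],[0,-0.008,0,0,0,0],[0,-0.005,0,0,0,0],[0,0,0,0,0,0]]'; python3 -m inch '[[0,0,0.005,0,0,0],[0,0,0.005,0,0,0],[0,0,0.005,0,0,0],[0,0,0,0,0,0]]'; python3 - <<'E'
from h import *
go(*B(0,-5),187.2)
c=read_camera("scene")
cv2.imwrite("pics/slimin.png",cv2.resize(c["image"][100:260,120:300,::-1],None,fx=3.5,fy=3.5,interpolation=cv2.INTER_CUBIC))
E
```

```text
t: 21.9
tool_pos: [641.9, -55.2, 203.3]
ee_rot: [[0.998, -0.062, 0.0], [-0.062, -0.998, -0.0], [0.0, 0.0, -1.0]]
ft_force: [0.2, -0.3, -1.5]
grip_width: 21.7
t: 22.4
tool_pos: [641.5, -55.6, 187.6]
ee_rot: [[0.998, -0.063, -0.001], [-0.063, -0.998, 0.0], [-0.001, -0.0, -1.0]]
ft_force: [-0.1, -0.3, -0.2]
grip_width: 21.2
t 22.4 pos [641.5 -55.6 187.6] tool d mm [ 0.8 -0.3  0.4] rotvec deg [-0.01  0.07  0.07] F [-0.1 -0.3 -0.2] w 21.2 br [-0.8 -5.3]
```

View pics/slimin.png

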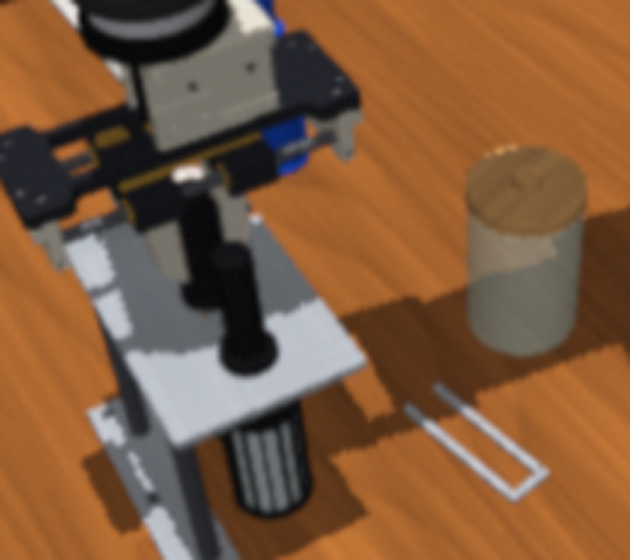

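The slim collar is at the plate at (203,298), next to the fat brush at (248,355). Releasing and backing off.

```bash
python3 -m inch '[[0,0,0.0005,0,0,0],[0,0,0,0,0,0],[0,0,0,0,0,0],[0,0,0,0,0,0],[0,0,0,0,0,0],[0,0,0,0,0,0]]' 0.7; python3 -m inch '[[0,0,-0.012,0,0,0],[0,0,-0.015,0,0,0],[0,0,-0.02,0,0,0],[0,0,-0.025,0,0,0],[0,0,-0.02,0,0,0],[-0.02,0,0,0,0,0],[-0.03,0,0,0,0,0],[-0.03,0,0,0,0,0],[-0.03,-0.02,0,0,0,0],[-0.03,-0.03,0,0,0,0],[-0.03,-0.03,0,0,0,0],[-0.03,-0.03,0,0,0,0],[-0.03,-0.03,0,0,0,0],[0,-0.03,0,0,0,0],[0,-0.03,0,0,0,0],[0,0,0,0,0,0],[0,0,0,0,0,0]]' ; python3 - <<'E'
from h import *
go(0,0,0)
a=read_camera("scene");b=read_camera("top")
A=cv2.resize(a["image"][100:260,120:290,::-1],None,fx=2.6,fy=2.6,interpolation=cv2.INTER_CUBIC)
Bm=cv2.resize(b["image"][85:175,225:335,::-1],None,fx=3.2,fy=3.2,interpolation=cv2.INTER_CUBIC)
Bm=cv2.copyMakeBorder(Bm,0,A.shape[0]-Bm.shape[0],0,0,0)
cv2.imwrite("pics/end.png",np.hstack([A,Bm]))
for y in(57,-5):
  for z in (245,171): print(y,z,(pix(b,[*B(0,y),z])-[224.5,84.5])*3.2+[A.shape[1],0],(pix(a,[*B(0,y),z])-[119.5,99.5])*2.6)
E
```

```text
t: 23.2
tool_pos: [641.9, -55.5, 187.8]
ee_rot: [[0.998, -0.063, 0.0], [-0.063, -0.998, -0.0], [0.0, 0.0, -1.0]]
ft_force: [-0.3, 0.3, -0.6]
grip_width: 64.5
t: 25.32
tool_pos: [424.9, 158.1, 280.5]
ee_rot: [[0.998, -0.062, 0.001], [-0.062, -0.998, -0.0], [0.001, 0.0, -1.0]]
ft_force: [-0.1, 0.1, -0.6]
grip_width: 64.4
t 25.32 pos [424.9 158.1 280.5] tool d mm [-414.6  184.1  280.1] rotvec deg [ 0.01 -0.06  0.1 ] F [-0.1  0.1 -0.6] w 64.4 br [-230.7  194.1]
57 245 [512.25366473 101.42278617] [172.11285374 192.89061239]
57 171 [512.51029169 134.81947535] [184.68711223 263.26741041]
-5 245 [618.88128021 107.84661113] [138.11206612 143.77066971]
-5 171 [610.42689766 140.68737388] [152.17331458 213.97849718]
```

View pics/end.png

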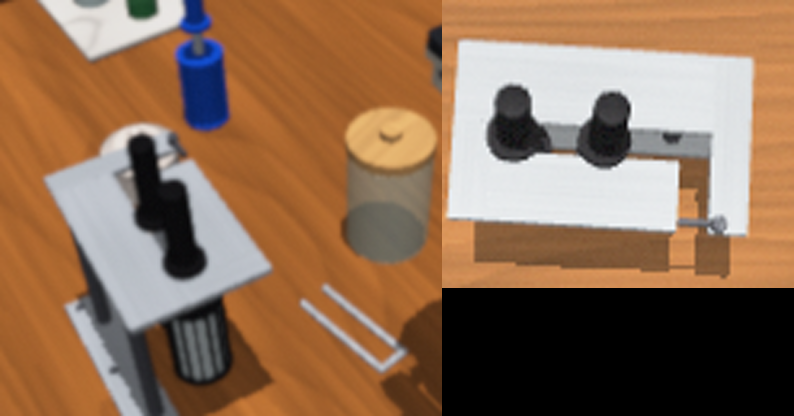

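Both brushes hang upright: the fat handle top is at (513,101), and the slim one at (612,107), about y -1 mm. The clip finger at (695,223) lies shut across the mouth, and the canister and scraper haven't moved. Handing in.

```bash
python3 -c "
from h import *
print(order.job_done())"
```

```text
the job is handed in; nothing more can be done
None
```

Both black brushes now hang handles up in the bracket, and I handed the job in at about 25.4 s. The blue and orange look-alikes were left alone.

- **Final pictures:** The fat brush is at about bracket y +57 mm, close to the blind end. The slim one is at about y -1 to -5 mm, past the corner. Both look upright with their collars on the plate. The clip is shut, the canister and tongue scraper have not visibly moved, and the gripper is well clear. I did not check the hair clip's or trinket box's position in the last pictures.
- **Slim brush at the mouth:** It showed a brief sideways force of about 4 N, probably brushing the slot's side, and then went in freely.
- **Where the measurements disagreed:**
  - The scene camera put the bracket up to about 5 mm from where the top camera did. It showed the held brush shifted the same way, so I used the top view.
  - The slim brush's final position reads about 4 mm off where I released it, still well inside its allowed range.

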